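# Start the capsule mixer

### The job

A capsule is already clipped in the mixer on the worktop: set it mixing with light touches of the fingertips; nothing needs gripping and nothing may be lifted. In this order, push the clear hood down by its lip until it is fully shut, tap the mains rocker on (its near half, marked with a line), tap the three-dot half of the time rocker for the long mix, and last press the round start key and let it spring back. The unit must never be started before all that is set, and do not shove the mixer or disturb the things standing round it.

Things in the scene. Friction and masses are not known exactly. Their poses are not given: they have to be found in the camera images.
- mixer: white bench machine, 200 (x) x 190 (y) mm, 124 mm high with the hood shut, 2.4 kg, loose. Origin: centre of its underside; x to its rear, y to its left seen from the robot, yaw within 0.3 rad. Front: console 55 to 63 mm high, sloping 0.10 rad down to the front, with mains rocker, time rocker, start key at x = -61, y = +60, +3, -60 mm. Rear: deck 74 mm high with the capsule, under the hood
- hood_shell (a joint): hood angle in rad: 0 = fully shut, grows as it opens upward, 0.45 to 0.8 at the start, stop at 1.35. Clear shell 110 deep x 152 wide x 48 mm high, hinged along y at its rear lower edge; hinge axis at (87, 0, 76.5) mm in the mixer frame. The stiff hinge stays wherever it is left; about 1 N on the lip moves it
- hood_lip (a point): on the upper face of the grey finger lip (60 mm wide, 4 mm thick, ends 10 mm further out) in the middle of the hood's front lower edge; 122 mm in front of the hinge axis and 12 mm above it when shut. z is the hood's own upward normal. Open, the lip points up toward the robot; the front wall stands 12 mm behind this point. The lip is sprung: with the hood down it gives up to 6 mm, 2 to 5 N
- mains_rocker (a joint): mains rocker angle in rad: 0 = off, 0.40 = on. The pivot is stiff: it stays wherever it is left, so press the half right down. Under more than 3 N its frame yields up to 5 mm on an elastic seal (9 N at its stop)
- mains_on_half (a point): middle of the near (front, -x) half of the mains rocker, marked with a line; V-shaped black rocker 38 (fore and aft) x 23 mm. Off, this half slopes up to 15 mm above the console at its front edge; on, it lies nearly flat, 6 to 8 mm above it. The point is 11 mm in front of the pivot and goes down about 5 mm, with 1 to 2 N; pressing nearer the edge is easier
- time_rocker (a joint): time rocker angle in rad: 0 = short mix, 0.40 = long mix. The pivot is stiff: it stays wherever it is left, so press the half right down. Under more than 3 N its frame yields up to 5 mm on an elastic seal (9 N at its stop)
- long_half (a point): middle of the right (-y) half of the time rocker, marked with three dots (the left half has one dot); same black V-shaped rocker, 38 mm from side to side. At first this half slopes up to 15 mm above the console at its right edge; pressed, it lies nearly flat, 6 to 8 mm above it. The point is 11 mm right of the pivot and goes down about 5 mm, with 1 to 2 N; pressing nearer the edge is easier
- start_button (a joint): travel of the start key in m: 0 = out, 0.0055 = fully in; counts as pressed from 0.0025. Spring return, 1.4 N at first, 6.3 N fully in
- start_top (a point): middle of the top of the round white start key, 23 mm across, standing 9 mm above the console
- cement_pot: bystander: white pot with a screw lid, 47 mm across, 40 mm high, left of the mixer; origin at the underside
- dropper_bottle: bystander: small white dropper bottle, 29 mm across, 62 mm high, left of the mixer; origin at the underside
- dappen_dish: bystander: small waisted glass dish, 33 mm across, 24 mm high, right of the mixer; origin at the underside
- bur_box: bystander: little dark box, 50 x 60 x 30 mm, right of the mixer; origin at the underside

How it is judged:
On the way, in this order (a step that is already met when the one before it is completed fails the run):
1. the hood is fully shut (value of joint hood_shell below 0.06 rad), for 0.2 s.
2. then the mains rocker is on (value of joint mains_rocker above 0.3 rad), for 0.1 s.
3. then the time rocker is on the long mix (value of joint time_rocker above 0.3 rad), for 0.1 s.
4. then the start key is pressed (value of joint start_button above 0.0025 m), for 0.04 s.
At the end, for the whole second after the job is handed in: Hood shut (within 0.06 rad), mains rocker on and time rocker on the long mix (both beyond 0.3 of 0.4 rad), start key out again (within 1 mm), mixer at rest within 20 mm of where it stood (value of joint hood_shell below 0.06 rad and value of joint each of mains_rocker, time_rocker above 0.3 rad and value of joint start_button below 0.001 m and distance of mixer from where it was at the start of the episode below 0.02 m and linear speed of mixer below 0.01 m/s); the robot touches nothing.
It fails at once if the start key is pressed before the hood is shut, the mains on and the long mix chosen (value of joint start_button above 0.0025 m and (value of joint hood_shell above 0.06 rad or value of joint any of mains_rocker, time_rocker below 0.3 rad)).
It fails at once if the mixer is touched with more than 25 N, which is no light touch (contact force between any of the fingers, the arm and mixer above 25 N).
It fails at once if the hood is lifted further open (value of joint hood_shell above 1.2 rad).
It fails at once if the mixer is shoved, lifted or carried by more than 20 mm (distance of mixer from where it was at the start of the episode above 0.02 m).
It fails at once if a thing standing round the mixer is lifted, carried, knocked over or pushed by more than 20 mm (distance of any of cement_pot, dropper_bottle, dappen_dish, bur_box from where it was at the start of the episode above 0.02 m or angle between any of cement_pot, dropper_bottle, dappen_dish, bur_box's own z axis and vertical above 0.5 rad).
It also fails if it takes over 48 s, if anything falls off the work surface, if the arm or the gripper's body presses on something with over 40 N, if the wrist force passes 120 N, or if a joint passes its speed limit or range.

### The arm

A 6-joint arm with a two-finger parallel gripper is mounted at the origin on a cart in front of the work surface, level with it; the furniture and walls round the work are solid. World frame = base frame: x ahead of the robot, y to its left, z up, the work surface at z = 0. Lengths are in m, angles in rad, forces in N, time in s.
With the tool pointing down it reaches from about 0.375 to 0.9 m from the base axis. Payload 3.1 kg.
Tool frame: the origin (TCP) lies on the centre line of the jaws, within the pads' length; the fingertips stand robot.finger_overhang ahead of it and the grasp point (between the pads) lies 2 mm behind it (robot.finger_overhang is the distance from the TCP to the fingertips, in m); z points along the fingers, y is the direction in which the jaws open and shut (so a half turn about z gives the same grasp; the last joint's range is limited). The gripper opens to 87 mm and grips with 3 to 60 N. Pads are 19 mm wide; open, the fingers measure 117 mm over their backs; the gripper's body (75 mm by 190 mm) begins 51 mm behind the grasp point.
Start: joints at [1.157, 0.527, 1.433, -0, 1.181, -0.178], TCP at [0.145, 0.608, 0.24] pointing down, gripper open.
Joint ranges: [-3.08, 3.08], [-0.75, 2.2], [0.22, 2.44], [-1.43, 4.57], [0, 2.65], [-2.85, 2.85]. Speed limits (rad/s): [2.79, 2.79, 3.14, 3.14, 3.14, 3.14].

### API

Orientations are given as a unit quaternion [x, y, z, w].
In Python, from rig import robot gives the robot as it stands. The module is installed in compiled form; this text tells all that it offers.
- The arm moves only by the tool step_arm, never from a script. Its arguments are lists of equal length, an entry for each row: "slide": the shift along the tool's x, y, z in mm, a list of three; "twist": the turn about the tool's z in degrees. A call has 1 to 20 rows; each row shifts and turns the commanded pose from where the row before left it, along the tool's axes as they then stand; what a row does not reach is not made up. A row lasts 1/12 s, in which the tool goes at most 41.7 mm and 7.16 degrees, less where a joint would pass 70% of its speed; a pose out of reach is approached as far as the arm can. A call is refused whole if a number of a shift passes 41.7 or a number of a turn 7.16, either way. A call with a gripper value outside its range is refused whole. "jaw" is the finger opening in mm, from 0 to 87, set as the call begins (left out, the last holds). The fingers move at their own pace and stop on an object; "force" is the grip in N (left out, the last holds). Time passes only in rows, so rows that do not move let the fingers close. It gives the time, the measured TCP pose, the force and the opening at its end, in the units of the state.
- robot.get_obs(): the state, without advancing time (a new reading comes with each control period).
- robot.camera(name): name is "side" or "top"; returns a dict with "color" (480x640x3 uint8, blue, green, red), "depth" (480x640 float32, m along the optical axis (not along the pixel's ray), 0 where there is no reading), "camera_matrix" (3x3 intrinsics, pixels), "origin" and "orientation" of the camera in the world. Camera axes: x right, y down, z forward; pixel columns grow to the right and rows downward; lengths in m; the calibration is good to about 2 mm. A picture is of the moment at which its call begins.
- robot.hand_in(): hands the job in, once; it reports no verdict.
The state is a dict: "time": time; "q": joint angles; "joint_velocities": joint speeds; "joint_torque": joint torques, N m; "position": TCP position; "tool_rot": TCP orientation; "ft_force": force on the tool from outside, world axes, zero at the start; "moment": the same for the moment, N m; "grip_width": finger opening in m.
Only numpy, scipy, OpenCV 4.12 (cv2) and the standard library are available. Lean on these libraries where they do the work, as an engineer would, in place of code of your own. Each camera call takes 0.05 s, during which the arm holds its last target.

## Working session

There is one attempt and no reset: what is moved stays moved. The work goes in short steps, Python scripts to look and compute and a tool call to move; the robot and the scene stay as the last step left them, time stands still between calls to the robot, and variables do not carry over. Pictures are saved under pics/ and viewed, and the job is handed in when it is done.

Besides the shell and the picture viewer there is one more tool, called as name(argument=value, ...), one argument or row to a line, values as JSON. step_arm: Moves the arm, as the interface text tells. Its arguments: {"type":"object","properties":{"slide":{"type":"array","items":{"type":"array","items":{"type":"number"}}},"twist":{"type":"array","items":{"type":"number"}},"jaw":{"type":"number"},"force":{"type":"number"}},"required":["slide","twist"]}

```bash
mkdir -p pics; ls; cat > look.py <<'E'
import sys,cv2,numpy as np
from rig import robot
tag=sys.argv[1]
for n in sys.argv[2:] or ["side","top"]:
    c=robot.camera(n); cv2.imwrite(f"pics/{tag}_{n}.png",c["color"])
    np.savez(f"{tag}_{n}.npz",**{k:np.array(v) for k,v in c.items()})
    print(n,c["camera_matrix"],c["origin"],c["orientation"])
o=robot.get_obs(); print({k:np.round(v,4) for k,v in o.items()}); print(robot.finger_overhang)
E
python3 look.py a
```

```text
pics
side [[551.19995294   0.         310.60541389]
 [  0.         551.19995294 249.85061514]
 [  0.           0.           1.        ]] [0.38609722 0.7468149  0.38891275] [-0.08228699  0.82163093 -0.55984407  0.06874651]
top [[572.41046545   0.         321.57890558]
 [  0.         572.41046545 238.8549412 ]
 [  0.           0.           1.        ]] [ 0.36071691 -0.00921012  0.98044997] [ 0.71561166 -0.69202864  0.07667731 -0.0558292 ]
{'time': np.float64(0.1), 'q': array([ 1.1575,  0.5284,  1.4338, -0.    ,  1.1814, -0.1785]), 'joint_velocities': array([-0.0012, -0.0023, -0.0034,  0.001 ,  0.0011,  0.0009]), 'joint_torque': array([-1.00000e-04, -4.40987e+01, -1.77150e+01,  6.35000e-02,
        5.33000e-02, -0.00000e+00]), 'position': array([0.1451, 0.6073, 0.2387]), 'tool_rot': array([ 1.171e-01,  9.931e-01, -9.000e-04, -3.000e-04]), 'ft_force': array([-0.3098,  1.1625,  0.2075]), 'moment': array([-0.0486, -0.0184, -0.0335]), 'grip_width': np.float64(0.0871)}
0.017
```

View pics/a_side.png

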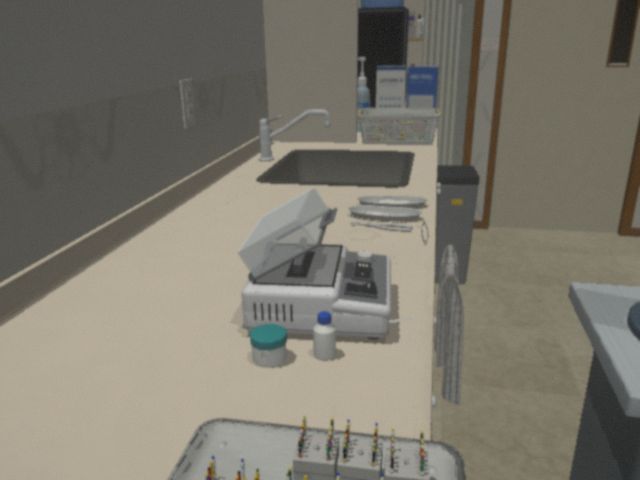

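View pics/a_top.png

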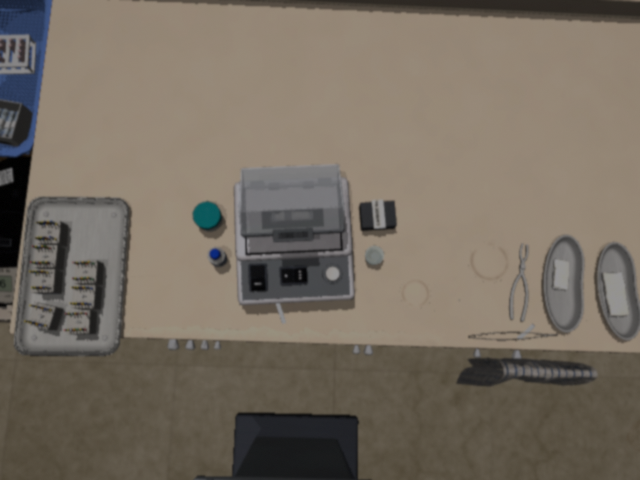

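Side view: mixer at about (320,290), hood open, with the lip near (330,215). Top view: mixer spans (237-352,178-302). The rockers are at (258,277) and (294,275), and the start key at (333,273).

```bash
cat > geo.py <<'E'
import numpy as np
from scipy.spatial.transform import Rotation as R
def load(f): return dict(np.load(f))
def cloud(c):
    K=c["camera_matrix"];d=c["depth"];v,u=np.mgrid[:480,:640]
    P=np.stack([(u-K[0,2])/K[0,0]*d,(v-K[1,2])/K[1,1]*d,d],-1)
    return P@R.from_quat(c["orientation"]).as_matrix().T+c["origin"]
def ray(c,u,v,z):
    K=c["camera_matrix"];r=R.from_quat(c["orientation"]).as_matrix()@np.array([(u-K[0,2])/K[0,0],(v-K[1,2])/K[1,1],1])
    o=c["origin"];return o+r*(z-o[2])/r[2]
E
python3 - <<'E'
import cv2
from geo import *
c=load("a_top.npz");s=load("a_side.npz")
cv2.imwrite("pics/a_topz.png",cv2.resize(c["color"][150:320,180:410],None,fx=3.4,fy=3.4,interpolation=cv2.INTER_CUBIC))
cv2.imwrite("pics/a_sidez.png",cv2.resize(s["color"][180:370,220:420],None,fx=3.1,fy=3.1,interpolation=cv2.INTER_CUBIC))
P=cloud(c);Q=cloud(s)
for u,v in [(100,180+0),(258,277),(294,275),(333,273),(313,285),(265,300),(300,240),(207,215),(218,256),(374,257),(378,215),(293,170),(293,190),(293,205),(293,230)]: print(u,v,P[v,u].round(4))
print('side')
for u,v in [(365,320),(330,212),(336,212),(325,200),(295,220),(268,340),(365,265)]: print(u,v,Q[v,u].round(4))
for u,v in [(237,302),(353,298),(345,178),(237,184)]: print(P[v,u].round(4))
E
```

```text
100 180 [ 0.6387  0.3573 -0.0012]
258 277 [0.4689 0.0662 0.0666]
294 275 [0.4743 0.0088 0.0657]
333 273 [ 0.4789 -0.0534  0.0719]
313 285 [ 0.4599 -0.0223  0.059 ]
265 300 [0.4336 0.054  0.0551]
300 240 [5.157e-01 4.000e-04 1.518e-01]
207 215 [0.5735 0.1589 0.0398]
218 256 [0.5017 0.1331 0.0593]
374 257 [ 0.5164 -0.1258  0.0144]
378 215 [ 0.5866 -0.1297  0.0306]
293 170 [0.6302 0.0156 0.1271]
293 190 [0.5917 0.0137 0.1504]
293 205 [0.564  0.0123 0.1685]
293 230 [0.5313 0.0114 0.1467]
side
365 320 [0.4602 0.1002 0.0346]
330 212 [ 0.5255 -0.0039  0.1492]
336 212 [ 5.982e-01 -4.721e-01  3.000e-04]
325 200 [ 0.6435 -0.5714 -0.001 ]
295 220 [0.5541 0.09   0.1662]
268 340 [0.5703 0.1805 0.0394]
365 265 [ 0.4731 -0.0007  0.0709]
[ 4.330e-01  1.051e-01 -3.000e-04]
[ 4.463e-01 -9.240e-02 -2.000e-04]
[ 0.6378 -0.0691  0.0706]
[0.6201 0.1078 0.0719]
```

```bash
python3 - <<'E'
E
ls pics
```

```text
a_side.png
a_sidez.png
a_top.png
a_topz.png
```

View pics/a_topz.png

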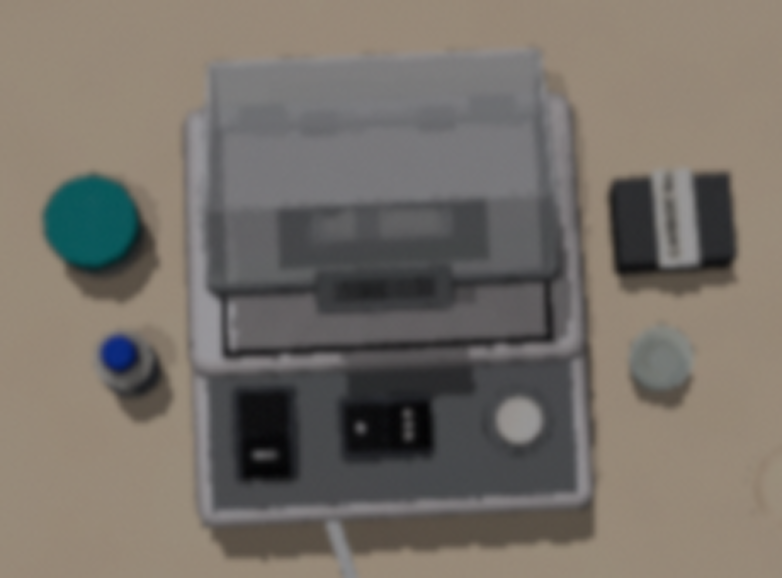

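View pics/a_sidez.png

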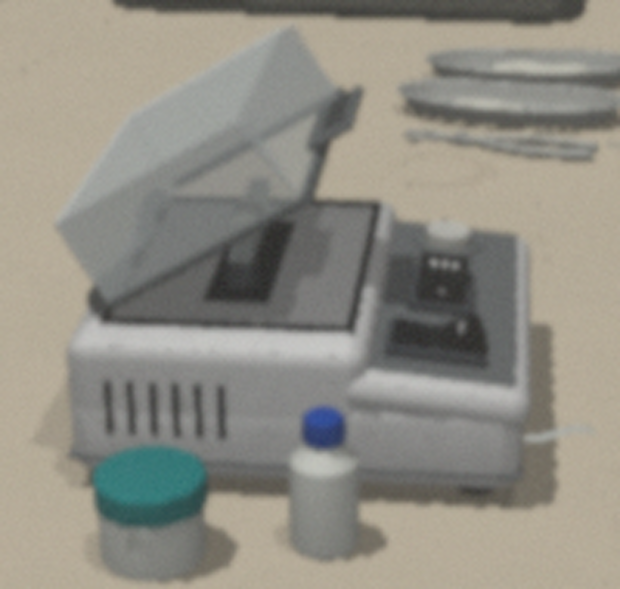

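```bash
python3 - <<'E'
import cv2
from geo import *
c=load("a_top.npz");s=load("a_side.npz")
P=cloud(c);Q=cloud(s)
g=cv2.cvtColor(c["color"],cv2.COLOR_BGR2GRAY)
def comps(m,off,lo=30):
    n,l,st,ce=cv2.connectedComponentsWithStats(m.astype(np.uint8))
    return [(st[i,4],ce[i]+off) for i in range(1,n) if st[i,4]>lo]
roi=g[261:298,243:348]
pts={}
for nm,m,zz in [("dark",roi<48,.068),("bright",roi>140,.068)]:
    for a,ce in comps(m,(243,261)):
        print(nm,a,ce.round(1),ray(c,*ce,zz).round(4))
# side
g2=cv2.cvtColor(s["color"],cv2.COLOR_BGR2GRAY)
roi=g2[248:300,340:392]
for nm,m in [("dark",roi<45),("bright",roi>130)]:
    for a,ce in comps(m,(340,248),15): print("side",nm,a,ce.round(1),ray(s,*ce,.068).round(4))
# body outline at front: depth>.04 
m=(P[...,2]>.03)&(P[...,0]>.40)&(P[...,0]<.7)&(abs(P[...,1]-.01)<.118)
X=P[m];print(cv2.minAreaRect((X[:,:2]*1000).astype(np.float32)))
m2=m&(P[...,2]<.066)&(P[...,0]<.5)
# hood points
h=(P[...,2]>.095)&m
print(h.sum())
E
```

```text
dark 660 [295. 272.] [0.4789 0.0074 0.068 ]
dark 483 [257.8 277.2] [0.4684 0.0663 0.068 ]
bright 88 [332.3 273.1] [ 0.4791 -0.0525  0.068 ]
side bright 553 [375.5 260.1] [ 0.4605 -0.029   0.068 ]
((537.0826416015625, 8.978981018066406), (207.5583953857422, 243.48033142089844), 4.865030288696289)
7399
```

```bash
python3 - <<'E'
import cv2
from geo import *
c=load("a_top.npz");s=load("a_side.npz")
def px(c,u,v):
    K=c["camera_matrix"];r=R.from_quat(c["orientation"]).as_matrix()@np.array([(u-K[0,2])/K[0,0],(v-K[1,2])/K[1,1],1])
    return c["origin"],r/np.linalg.norm(r)
def tri(a,b):
    A=0;B=0;L=[px(c,*a),px(s,*b)]
    for o,r in L:
        M=np.eye(3)-np.outer(r,r);A=A+M;B=B+M@o
    p=np.linalg.solve(A,B);return p.round(4),[round(float(np.linalg.norm((np.eye(3)-np.outer(r,r))@(p-o))),4) for o,r in L]
T=lambda x,y:(x/3.4+180-.35,y/3.4+150-.35)
S=lambda x,y:(x/3.1+220-.34,y/3.1+180-.34)
for n,a,b in [("key",T(518,420),S(449,231)),("3dots",T(408,425),S(445,264)),("1dot",T(361,428),S(441,290)),("line",T(265,454),S(464,326)),("lip left front corner",T(320,310),S(349,136)),("lip right front",T(450,302),S(360,90)),("hood left-front lower",T(209,293),S(305,205)),("hood front top left",T(207,205),S(135,115)),("frontleft",T(207,520),S(515,408)),("bottlecap",T(118,352),S(324,418)),("pot",T(92,222),S(150,473))]: print(n,tri(a,b))
E
```

```text
key (array([ 0.4796, -0.052 ,  0.0672]), [0.0005, 0.0005])
3dots (array([ 4.751e-01, -2.000e-04,  7.110e-02]), [0.0006, 0.0006])
1dot (array([0.4738, 0.0219, 0.0672]), [0.001, 0.001])
line (array([0.4588, 0.066 , 0.0704]), [0.0002, 0.0002])
lip left front corner (array([0.5143, 0.0392, 0.1464]), [0.0003, 0.0003])
lip right front (array([ 0.5191, -0.0172,  0.1503]), [0.0002, 0.0002])
hood left-front lower (array([0.5235, 0.0894, 0.132 ]), [0.001, 0.001])
hood front top left (array([0.5749, 0.0934, 0.1661]), [0.0205, 0.0205])
frontleft (array([0.4312, 0.094 , 0.0467]), [0.0024, 0.0024])
bottlecap (array([0.5069, 0.1394, 0.0589]), [0.0006, 0.0006])
pot (array([0.5752, 0.1599, 0.0379]), [0.0012, 0.0012])
```

step_arm(
  slide=[
    [0,0,0],
    [0,0,0],
    [0,0,0],
  ],
  twist=[-6.1,-6.1,-6.2],
  jaw=0,
)

```text
time: 0.35
position: [0.1452, 0.6075, 0.2389]
tool_rot: [-0.046, 0.999, -0.001, -0.0]
ft_force: [-0.1, 0.6, 0.7]
grip_width: 0.0741
```

step_arm(
  slide=[
    [-4,-10,0],
    [-8,-22,0],
    [-12.5,-32,0],
    [-12.5,-32,0],
    [-12.5,-32,0],
    [-12.5,-32,0],
    [-12.5,-32,0],
    [-12.5,-33,0],
    [-12.5,-33,0],
    [-12.5,-33,0],
    [-12.5,-33,0],
    [-12.5,-33,0],
    [-12.5,-33,0],
    [-12.5,-33,0],
    [-12.5,-33,0],
    [-12.5,-33,0],
    [-12.5,-33,0],
    [-12.5,-33,0],
    [-12.5,-33,0],
    [-12.5,-33,0],
  ],
  twist=[0,0,0,0,0,0,0,0,0,0,0,0,0,0,0,0,0,0,0,0],
)

```text
time: 2.02
position: [0.4346, 0.0075, 0.2395]
tool_rot: [-0.041, 0.999, 0.0, -0.0]
ft_force: [0.6, 0.3, 0.5]
grip_width: 0.0002
```

step_arm(
  slide=[
    [0,0,0],
    [0,0,0],
  ],
  twist=[0,0],
)

```text
time: 2.18
position: [0.4352, 0.0077, 0.2394]
tool_rot: [-0.04, 0.999, 0.0, -0.0]
ft_force: [-0.7, -1.0, 0.9]
grip_width: 0.0003
```

```bash
python3 look.py b; cat >> geo.py <<'E'
O=np.array([.535,.0128]);YAW=.087
def local(p):
    c,s=np.cos(YAW),np.sin(YAW);d=np.asarray(p)[:2]-O;return np.round(1000*np.array([c*d[0]+s*d[1],-s*d[0]+c*d[1],p[2]]),1)
E
cat > st.py <<'E'
from geo import *
from rig import robot
o=robot.get_obs();M=R.from_quat(o["tool_rot"]).as_matrix()
print("t",round(o["time"],2),"tip local mm",local(o["position"]+M[:,2]*.017),"tool y ang",round(float(np.arctan2(-M[0,1],M[1,1])),4),"z",M[:,2].round(3),"F",o["ft_force"].round(2))
E
python3 st.py
```

```text
side [[551.19995294   0.         310.60541389]
 [  0.         551.19995294 249.85061514]
 [  0.           0.           1.        ]] [0.38609722 0.7468149  0.38891275] [-0.08228699  0.82163093 -0.55984407  0.06874651]
top [[572.41046545   0.         321.57890558]
 [  0.         572.41046545 238.8549412 ]
 [  0.           0.           1.        ]] [ 0.36071691 -0.00921012  0.98044997] [ 0.71561166 -0.69202864  0.07667731 -0.0558292 ]
{'time': np.float64(2.2833), 'q': array([-2.3610e-01,  2.7230e-01,  1.8891e+00,  3.0000e-04,  9.8240e-01,
       -1.8913e+00]), 'joint_velocities': array([ 0.0272, -0.0073,  0.0068, -0.0007, -0.0042, -0.0067]), 'joint_torque': array([-7.37700e-01, -2.82508e+01, -1.49736e+01, -8.23000e-02,
        5.20000e-03,  7.00000e-03]), 'position': array([0.4336, 0.0099, 0.2392]), 'tool_rot': array([-4.210e-02,  9.991e-01,  4.000e-04, -1.100e-03]), 'ft_force': array([-0.0753,  0.7058,  0.0144]), 'moment': array([ 0.0286, -0.0404,  0.0086]), 'grip_width': np.float64(0.0004)}
0.017
t 2.28 tip local mm [-101.3    5.9  222.2] tool y ang 0.0843 z [-0.002  0.001 -1.   ] F [-0.08  0.71  0.01]
```

View pics/b_side.png

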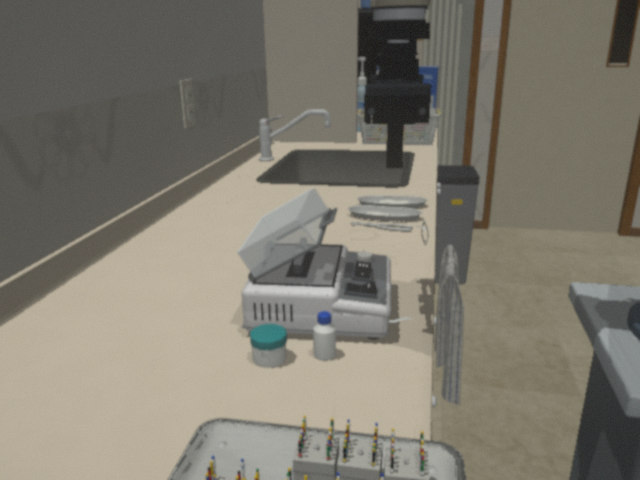

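View pics/b_top.png

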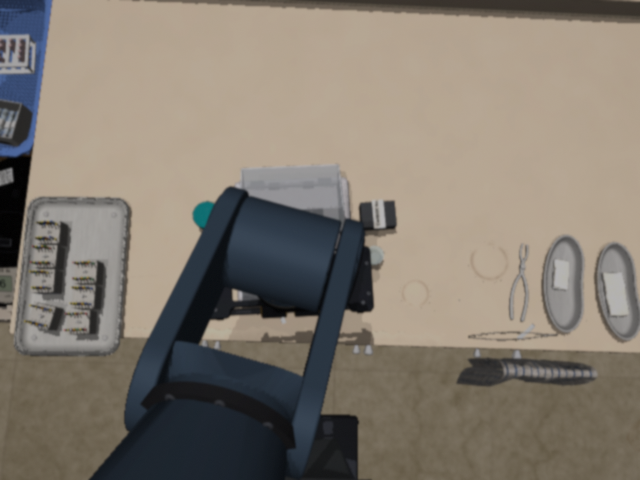

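The gripper's long side lies along y and its fingertips are at about (394,167) in the side view. The mixer hasn't moved. Going to just above the lip next.

step_arm(
  slide=[
    [-15,-2,0],
    [-20,-2,10],
    [-20,-2,20],
    [-20,0,20],
    [-4,0,7],
    [0,0,0],
    [0,0,0],
  ],
  twist=[0,0,0,0,0,0,0],
)

```text
time: 2.87
position: [0.5125, 0.0117, 0.1822]
tool_rot: [-0.044, 0.999, 0.0, -0.002]
ft_force: [-0.4, -0.6, 0.4]
grip_width: 0.0005
```

```bash
python3 st.py;python3 look.py c side >/dev/null; python3 -c "
import cv2;i=cv2.imread('pics/c_side.png')[150:370,220:440];cv2.imwrite('pics/c_z.png',cv2.resize(i,None,fx=2.7,fy=2.7,interpolation=2))"
```

```text
t 2.87 tip local mm [-22.6   0.9 165.2] tool y ang 0.0878 z [-0.003  0.001 -1.   ] F [-0.4  -0.55  0.37]
```

View pics/c_z.png

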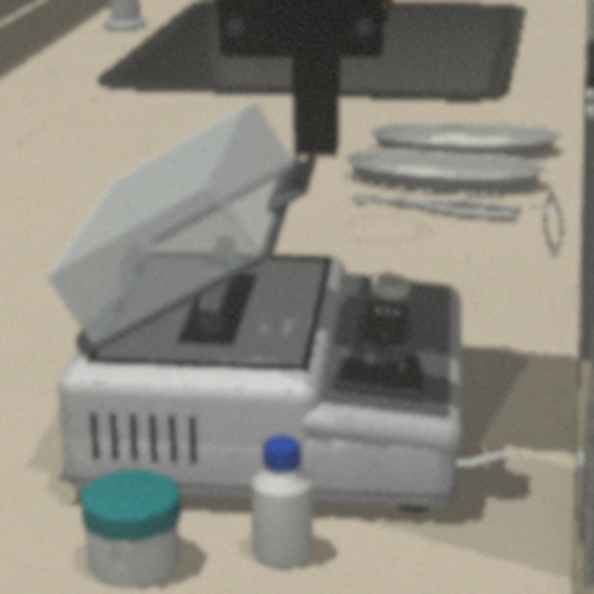

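The tips hang just above the lip, at zoom pixel (315,155). I'll push down along the lip's arc.

step_arm(
  slide=[
    [0,0,5],
    [0,0,5],
    [1.5,0,5],
    [2,0,5],
    [2,0,5],
    [1.5,0,6],
    [1.5,0,6],
    [1.5,0,6],
    [1.5,0,6],
    [1.5,0,5],
    [1,0,5],
    [0.5,0,4],
    [0,0,4],
    [0,0,3],
  ],
  twist=[0,0,0,0,0,0,0,0,0,0,0,0,0,0],
)

```text
time: 4.08
position: [0.4998, 0.0092, 0.1121]
tool_rot: [-0.043, 0.999, 0.0, -0.0]
ft_force: [0.1, 0.2, 0.4]
grip_width: 0.0006
```

```bash
python3 st.py
```

```text
t 4.08 tip local mm [-35.4  -0.6  95.1] tool y ang 0.0863 z [-0.  0. -1.] F [0.05 0.17 0.44]
```

step_arm(
  slide=[
    [0.5,0,2],
    [0.5,0,2],
    [0.5,0,2],
    [0,0,2],
    [0,0,1],
    [0,0,0],
    [0,0,0],
  ],
  twist=[0,0,0,0,0,0,0],
)

```text
time: 4.67
position: [0.4985, 0.009, 0.1038]
tool_rot: [-0.043, 0.999, -0.0, 0.0]
ft_force: [-0.7, -0.3, 3.4]
grip_width: 0.0005
```

```bash
python3 st.py
```

```text
t 4.67 tip local mm [-36.7  -0.6  86.8] tool y ang 0.0863 z [ 0. -0. -1.] F [-0.69 -0.27  3.45]
```

step_arm(
  slide=[
    [0,0,1.5],
    [0,0,1.5],
    [0,0,0],
    [0,0,0],
    [0,0,0],
    [0,0,0],
  ],
  twist=[0,0,0,0,0,0],
)

```text
time: 5.17
position: [0.4985, 0.009, 0.1007]
tool_rot: [-0.043, 0.999, -0.0, 0.0]
ft_force: [-0.5, 0.5, 4.0]
grip_width: 0.0005
```

```bash
python3 st.py;python3 look.py d side >/dev/null; python3 -c "
import cv2;i=cv2.imread('pics/d_side.png')[150:370,220:440];cv2.imwrite('pics/d_z.png',cv2.resize(i,None,fx=2.7,fy=2.7,interpolation=2))"
```

```text
t 5.17 tip local mm [-36.7  -0.6  83.7] tool y ang 0.0864 z [ 0. -0. -1.] F [-0.46  0.49  4.01]
```

View pics/d_z.png

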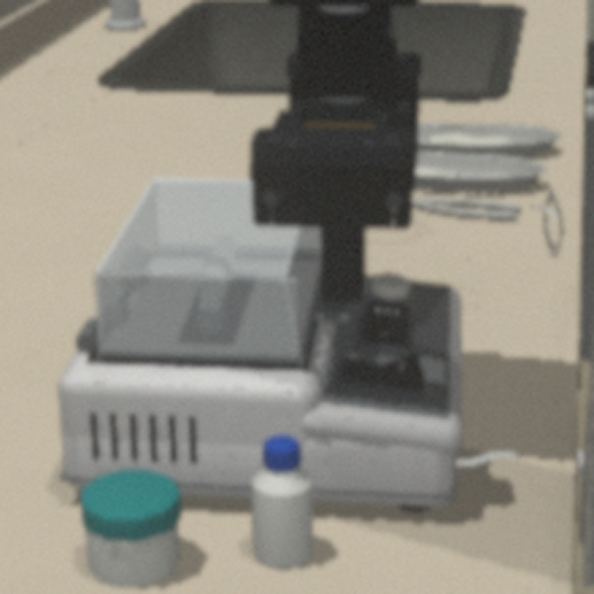

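The hood is down all round, and the lip spring is carrying 4 N. Now the mains rocker's near half.

step_arm(
  slide=[
    [0,0,-7],
    [0,0,-13],
    [10,12,-2],
    [10,15,0],
    [10,15,0],
    [9,12,0],
    [0,6.5,10],
    [0,0,10],
    [0,0,3],
    [0,0,0],
  ],
  twist=[0,0,0,0,0,0,0,0,0,0],
)

```text
time: 6.05
position: [0.4528, 0.0666, 0.0988]
tool_rot: [-0.043, 0.999, 0.0, -0.001]
ft_force: [0.6, -0.2, -0.4]
grip_width: 0.0003
```

```bash
python3 st.py;python3 look.py e >/dev/null; python3 -c "
import cv2;i=cv2.imread('pics/e_side.png')[150:370,220:440];cv2.imwrite('pics/e_z.png',cv2.resize(i,None,fx=2.7,fy=2.7,interpolation=2))"
```

```text
t 6.05 tip local mm [-77.2  60.7  81.8] tool y ang 0.087 z [-0.003  0.    -1.   ] F [ 0.62 -0.22 -0.35]
```

View pics/e_z.png

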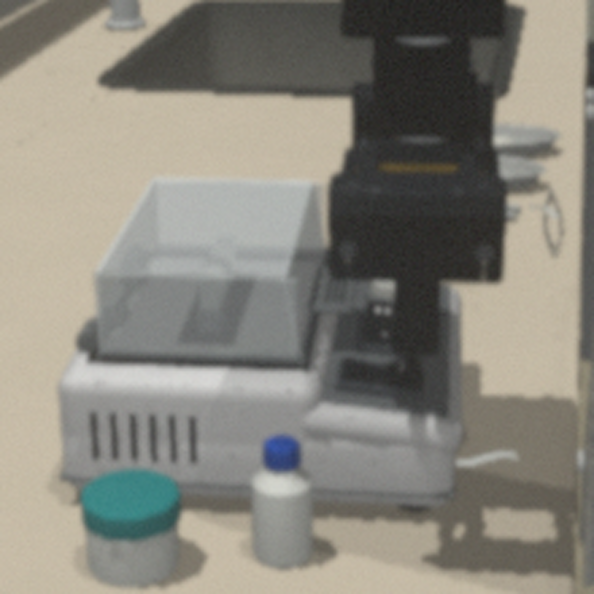

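The hood stayed shut after release, and the tip stands over the rocker's near half.

step_arm(
  slide=[
    [0,0,3],
    [0,0,2],
    [0,0,2],
    [0,0,2],
    [0,0,2],
    [0,0,2],
    [0,0,2],
    [0,0,1],
    [0,0,1],
    [0,0,0],
    [0,0,0],
  ],
  twist=[0,0,0,0,0,0,0,0,0,0,0],
)

```text
time: 7.07
position: [0.4542, 0.0659, 0.0827]
tool_rot: [-0.043, 0.999, -0.0, -0.0]
ft_force: [-0.4, -1.1, 3.7]
grip_width: 0.0005
```

```bash
python3 st.py
```

```text
t 7.07 tip local mm [-75.9  59.9  65.7] tool y ang 0.0864 z [-0. -0. -1.] F [-0.43 -1.09  3.72]
```

step_arm(
  slide=[
    [0,0,1],
    [0,0,1],
    [0,0,1],
    [0,0,0],
    [0,0,0],
  ],
  twist=[0,0,0,0,0],
)

```text
time: 7.48
position: [0.4545, 0.0659, 0.0799]
tool_rot: [-0.043, 0.999, -0.0, 0.0]
ft_force: [-1.5, -1.0, 6.5]
grip_width: 0.0003
```

```bash
python3 st.py
```

```text
t 7.48 tip local mm [-75.6  59.9  62.9] tool y ang 0.0864 z [ 0.001 -0.    -1.   ] F [-1.48 -0.98  6.45]
```

6.5 N, so it is well past the rocking force. Lifting and moving to the time rocker.

step_arm(
  slide=[
    [0,0,-6],
    [0,0,-14],
    [-2,-10,-6],
    [-4,-19,0],
    [-4,-19,0],
    [0,-19,0],
    [0,-10,0],
    [0,0,0],
    [0,0,0],
  ],
  twist=[0,0,0,0,0,0,0,0,0],
)

```text
time: 8.23
position: [0.4707, -0.0103, 0.1054]
tool_rot: [-0.042, 0.999, 0.0, -0.0]
ft_force: [0.0, 0.3, 0.2]
grip_width: 0.0006
```

```bash
python3 st.py;python3 look.py f >/dev/null; python3 -c "
import cv2;i=cv2.imread('pics/f_side.png')[190:330,290:430];cv2.imwrite('pics/f_z.png',cv2.resize(i,None,fx=4.2,fy=4.2,interpolation=2))"
```

```text
t 8.23 tip local mm [-66.1 -17.4  88.4] tool y ang 0.0845 z [-0.  0. -1.] F [0.   0.31 0.18]
```

View pics/f_z.png

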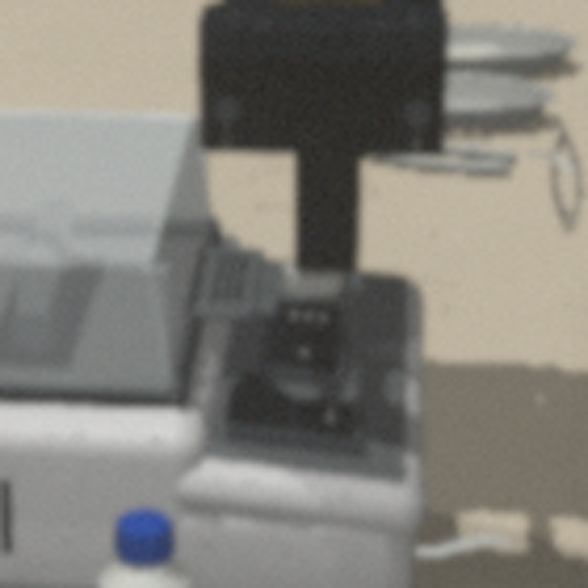

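The mains rocker has flipped: its rear half is now raised and the line half lies flat. Pressing the three-dot half.

step_arm(
  slide=[
    [0,0,5],
    [0,0,5],
    [0,0,3],
    [0,0,2],
    [0,0,2],
    [0,0,2],
    [0,0,2],
    [0,0,1],
    [0,0,0],
    [0,0,0],
  ],
  twist=[0,0,0,0,0,0,0,0,0,0],
)

```text
time: 9.17
position: [0.4712, -0.01, 0.0838]
tool_rot: [-0.043, 0.999, -0.0, 0.0]
ft_force: [0.9, -0.1, 4.3]
grip_width: 0.0004
```

```bash
python3 st.py
```

```text
t 9.17 tip local mm [-65.5 -17.1  66.8] tool y ang 0.0862 z [ 0.001 -0.    -1.   ] F [ 0.86 -0.07  4.32]
```

step_arm(
  slide=[
    [0,0,1],
    [0,0,1],
    [0,0,1],
    [0,0,0],
    [0,0,0],
  ],
  twist=[0,0,0,0,0],
)

```text
time: 9.58
position: [0.4715, -0.01, 0.081]
tool_rot: [-0.043, 0.999, -0.0, 0.001]
ft_force: [1.1, 0.1, 7.6]
grip_width: 0.0004
```

```bash
python3 st.py
```

```text
t 9.58 tip local mm [-65.2 -17.2  64. ] tool y ang 0.0861 z [ 0.002 -0.    -1.   ] F [1.12 0.14 7.64]
```

step_arm(
  slide=[
    [0,0,-6],
    [0,0,-14],
    [0,0,-25],
    [0,-20,-15],
    [0,-22,0],
    [0,0,0],
  ],
  twist=[0,0,0,0,0,0],
)

```text
time: 10.08
position: [0.476, -0.0546, 0.1416]
tool_rot: [-0.042, 0.999, -0.001, 0.002]
ft_force: [0.6, -0.7, -0.0]
grip_width: 0.0006
```

```bash
python3 st.py;python3 look.py g >/dev/null; python3 -c "
import cv2;i=cv2.imread('pics/g_side.png')[190:330,290:430];cv2.imwrite('pics/g_z.png',cv2.resize(i,None,fx=4.2,fy=4.2,interpolation=2))"
```

```text
t 10.08 tip local mm [-64.5 -62.1 124.6] tool y ang 0.0847 z [ 0.004 -0.002 -1.   ] F [ 0.56 -0.67 -0.01]
```

View pics/g_z.png

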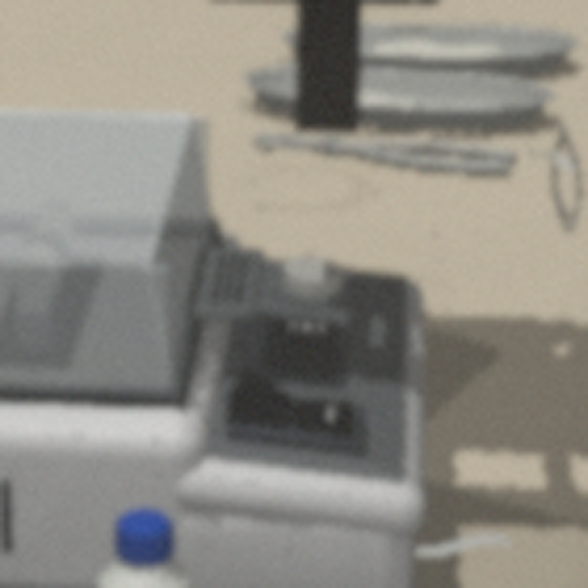

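View pics/g_top.png

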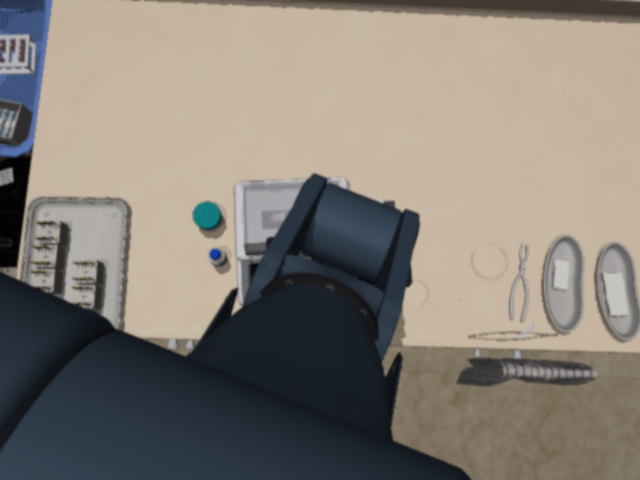

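The long half is down: the rocker's left half is raised and the dots at (308,327) look foreshortened. Mains is on, the hood is shut, and the tip is over the key at (306,270). Pressing start.

step_arm(
  slide=[
    [0,2,10],
    [0,0,20],
    [0,0,14],
    [0,0,6],
    [0,0,3],
    [0,0,3],
    [0,0,2],
    [0,0,1],
    [0,0,0],
    [0,0,0],
  ],
  twist=[0,0,0,0,0,0,0,0,0,0],
)

```text
time: 11.02
position: [0.4732, -0.0489, 0.0821]
tool_rot: [-0.043, 0.999, 0.001, -0.001]
ft_force: [-2.0, 2.8, 5.4]
grip_width: 0.0007
```

```bash
python3 st.py
```

```text
t 11.02 tip local mm [-66.9 -56.1  65.1] tool y ang 0.0864 z [-0.002  0.001 -1.   ] F [-2.05  2.78  5.45]
```

step_arm(
  slide=[
    [0,0,0.6],
    [0,0,0.4],
    [0,0,0],
    [0,0,0],
  ],
  twist=[0,0,0,0],
)

```text
time: 11.35
position: [0.4734, -0.049, 0.0814]
tool_rot: [-0.043, 0.999, 0.0, -0.001]
ft_force: [-2.2, 2.8, 6.8]
grip_width: 0.0005
```

```bash
python3 st.py
```

```text
t 11.35 tip local mm [-66.8 -56.2  64.4] tool y ang 0.0863 z [-0.001  0.001 -1.   ] F [-2.25  2.83  6.84]
```

6.8 N means the key is fully in. Releasing and retreating upward.

step_arm(
  slide=[
    [0,0,-4],
    [0,0,-10],
    [0,0,-25],
    [0,0,-35],
    [0,-10,-35],
    [0,-30,-20],
    [0,-40,0],
    [0,-40,0],
    [0,-40,0],
    [0,-30,0],
    [0,-10,0],
    [0,0,0],
    [0,0,0],
    [0,0,0],
  ],
  twist=[0,0,0,0,0,0,0,0,0,0,0,0,0,0],
)

```text
time: 12.52
position: [0.491, -0.2473, 0.2094]
tool_rot: [-0.044, 0.999, 0.001, -0.0]
ft_force: [-0.1, 0.7, 0.3]
grip_width: 0.0
```

```bash
python3 st.py;python3 look.py h >/dev/null; python3 -c "
import cv2;i=cv2.imread('pics/h_side.png')[190:370,230:430];cv2.imwrite('pics/h_z.png',cv2.resize(i,None,fx=3.2,fy=3.2,interpolation=2))
i=cv2.imread('pics/h_top.png')[150:320,180:410];cv2.imwrite('pics/h_t.png',cv2.resize(i,None,fx=3.4,fy=3.4,interpolation=2))"
```

```text
t 12.52 tip local mm [ -66.4 -255.3  192.4] tool y ang 0.0871 z [-0.001  0.001 -1.   ] F [-0.05  0.73  0.33]
```

View pics/h_z.png

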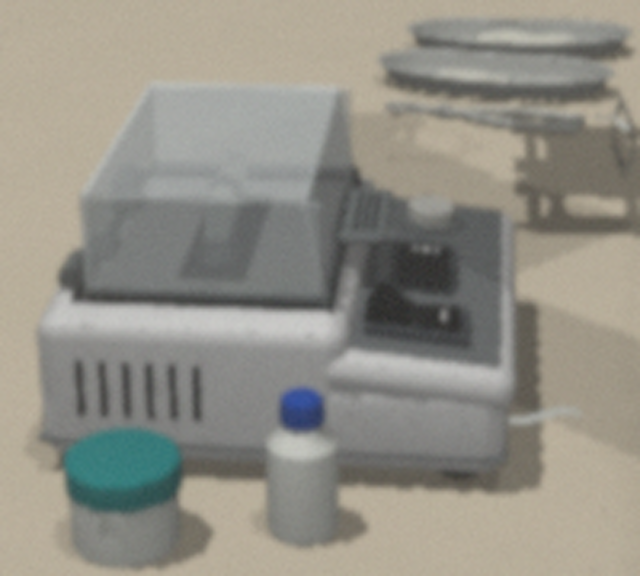

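View pics/h_t.png

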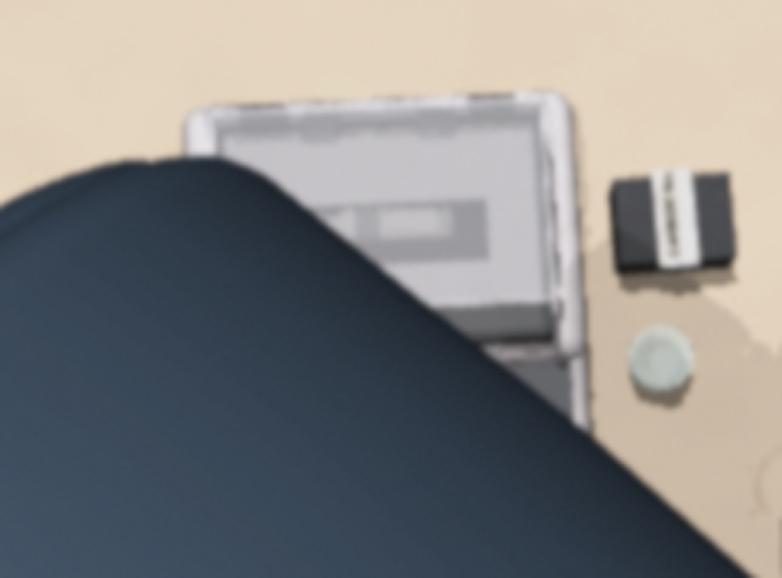

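The hood is shut, both rockers are set and the key is back out at (430,208). The mixer edges and all four bystanders are where they were. Handing in.

```bash
python3 -c "
from rig import robot
print(robot.hand_in())"; python3 st.py
```

```text
the job is handed in; nothing more can be done
None
the job is handed in; nothing more can be done
```

I carried out all four steps in order with the closed fingertips and handed the job in at about 12.6 s of the 48 s. The hand-in gives no verdict, so the result is not confirmed.

| Step | Force at the end |
|---|---|
| Hood pushed shut by its lip, following its arc | 4 N |
| Near half of the mains rocker pressed | 6.5 N |
| Three-dot half of the time rocker pressed | 7.6 N |
| Start key pressed fully in and released | 6.8 N |

- **Last pictures:** the hood is shut, both rockers have flipped to the set side, and the start key is out again. The mixer and all four bystanders show no visible movement. The arm is clear of everything, with force readings down to noise (under 1 N).
- **Limits of the checks:** I judged the hood, rocker and key states by eye and by force, since no joint values can be read. In the last top view the arm hid the console and the left-hand bystanders, so the rockers, key, pot and bottle were checked only in the side view.
- **One disagreement:** the key press landed about 5 mm off its centre, with 2 to 3 N of sideways force. The key still went fully in and sprang back.

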